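# Dispense copper blanks from the tilt-out bin into the dish

### The job

Pull the tilt-out bin forward to its stop so that all its copper blanks (four to six) slide out into the catch tray, and push the bin fully home again. Then lift the tray by its side tab until every blank has slid down to the tray's end, let the tray down level, and lay all the blanks in the loose steel dish, which stays upright on the table; tip the tray again to bring down a blank that lay behind another. Leave the other things on the bench where they are.

Things in the scene. Friction and masses are not known exactly. Their poses are not given: they have to be found in the camera images.
- stand: fixed grey metal rack, 266 mm wide (y), cheeks 155 mm high; it carries the tilt-out bin and, in front of it (-x), the hinged catch tray. Origin on the table under the middle of its front face; -x points out of the front, towards the robot, y along both hinges, z up. Cheeks and back fill x = 0 to +132 mm, the tray x = -208 to -2 mm. The rack's x, y and yaw (up to 0.12) vary
- bin (a joint): angle (rad) of the tilt-out bin: 0 = home, upright; grows as its top is pulled forward (rack's -x); stop at 0.80. It stays where it is left (stiff pivot, 3 to 5 N at the handle); it may start up to 0.05 ajar. Tipped to the stop its floor falls about 38 degrees forwards and the polished blanks slide out under its front panel onto the tray, each in its own lane
- bin_mouth (a point): on the bin, the front edge of its floor at mid-width, where the slot 22 mm high under the front panel lets the blanks out, 26 mm above the tray floor. Four lanes 58 mm apart, aligned with the tray's. Bin home: the floor falls 8 degrees backwards for 100 mm and keeps the blanks in; its top is open
- bin_handle (a point): grip point on the bin's pull tab, a black square post 12 x 12 mm standing up from the middle of the front panel; the post spans 112 to 167 mm from the pivot, the point is at 145 mm. Home: upright, point 203 mm above the table and 1 mm in front of the pivot. It tilts with the bin; pinched along y (the pivot's direction) it turns between the fingers
- bin_pivot (a point): pivot axis of the bin (along the rack's y), fixed on the rack, 58 mm above the table at the rack's front face
- tray (a joint): angle (rad) of the catch tray about its hinge at the end nearest the robot: 0 = lying level, grows as its far end is lifted, stop at 0.65. It falls back, damped, when let go. The blanks slide down at about 0.3 to 0.4
- tray_handle (a point): grip point on the tray's lifting tab: black upright plate 16 mm (x) by 10 mm (y), on an arm on the tray's +y side. Tray level: the plate spans 28 to 74 mm above the table, the point is 12 mm below its top, 125 mm from the hinge towards the rack (+x), 34 mm above the hinge, 178 mm to +y of the rack's middle. It moves with the tray. Pinch along y; about 4 N lifts it
- tray_hinge (a point): hinge axis of the tray (along the rack's y), fixed on the rack, at the tray's end nearest the robot, 28 mm above the table
- tray_end (a point): on the tray floor's upper side (32 mm above the table), middle of its hinge end, 16 mm inside the end wall (12 mm high): a blank slid fully down is centred at x = 0, a second one of its lane lies behind it near x = 32 mm, or on top of it. x runs up the tray, z out of the floor. Lanes at y = -87, -29, 29, 87 mm, 38 mm wide, walls 16 mm high from x = 25 mm to the far end
- tray_fingers (a point): on the tray, same place as tray_end, naming its cut-outs: from x = -16 to +16 mm the floor is cut away except for a tongue 20 mm wide under each lane, so fingers can go down on both sides (y) of a blank lying there, past its edges (table 28 mm below the floor's underside)
- dish: loose open square dish of dark steel, 150 x 150 x 28 mm outside, wall and floor 4 mm, 0.5 kg; origin at the centre of its underside, z up
- blank0: loose polished round copper blank, 32 mm in diameter, 5 mm thick, 36 g, origin at its centre, z along its axis; it starts in the bin in the lane at y = -0.087 m of the rack. May be absent (None)
- blank1: loose polished round copper blank, 32 mm in diameter, 5 mm thick, 36 g, origin at its centre, z along its axis; it starts in the bin in the lane at y = -0.029 m of the rack. May be absent (None)
- blank2: loose polished round copper blank, 32 mm in diameter, 5 mm thick, 36 g, origin at its centre, z along its axis; it starts in the bin in the lane at y = +0.029 m of the rack. May be absent (None)
- blank3: loose polished round copper blank, 32 mm in diameter, 5 mm thick, 36 g, origin at its centre, z along its axis; it starts in the bin in the lane at y = +0.087 m of the rack. May be absent (None)
- blank4: loose polished round copper blank like blank0; it starts in the bin in the lane at y = -0.029 m of the rack, in front of the other blank of that lane. May be absent (None)
- blank5: loose polished round copper blank like blank0; it starts in the bin in the lane at y = +0.029 m of the rack, in front of the other blank of that lane. May be absent (None)
- cup0: loose copper beaker, 64 mm wide, 90 mm tall; a bystander, origin at its underside
- cup1: loose copper beaker, 64 mm wide, 90 mm tall; a bystander, origin at its underside
- cup2: loose copper beaker, 64 mm wide, 90 mm tall; a bystander, origin at its underside
- hammer: loose hammer lying down; a bystander, origin at its underside
- brush: loose brush lying down; a bystander, origin at its underside
- block: loose dark wood block 90 x 60 x 50 mm; a bystander, origin at its underside
- hoop: loose copper hoop, 70 mm wide, 12 mm high; a bystander, origin at its underside

How it is judged:
By the outcome, as a careful person would: the job done as asked, in the order asked, and still so for the second after the job is handed in, with the robot touching nothing.
Of blank0, blank1, blank2, blank3, blank4, blank5 only 4 to 6 are there at a start; the rules pass over those that are not, and their reading is None.
At some moment in a run one of dish may be knocked a few centimetres aside while the robot is not near it.
Once in a run the grip may slacken for a moment while it holds something.
It also fails if it takes over 210 s, if anything falls off the work surface, if the arm or the gripper's body presses on something with over 40 N, if the wrist force passes 120 N, or if a joint passes its speed limit or range.

### The arm

A 6-joint arm with a two-finger parallel gripper is mounted at the origin on the work surface. World frame = base frame: x ahead of the robot, y to its left, z up, the work surface at z = 0. Lengths are in mm, angles in rad, forces in N, time in s.
With the tool pointing down it reaches from about 350 to 775 mm from the base axis. Payload 5.5 kg.
Tool frame: the origin (TCP) lies midway between the tips of the shut fingers; the grasp point (between the pads) lies r.pinch_z behind it (r.pinch_z is the distance from the TCP to the grasp point, in mm); z points along the fingers, y is the line along which they close (so a half turn about z gives the same grasp; the last joint's range is limited). The gripper opens to 85 mm and grips with 20 to 120 N. Pads are 22 mm wide; open, the fingers measure 114 mm over their backs; the gripper's body (76 mm by 85 mm) begins 54 mm behind the grasp point. The pads swing forward as they close: fully open they stand 13 mm farther back than shut.
Start: joints at [0.965, 0.313, 0.046, 1.304, 0, 1.431], TCP at [258.284, 513.771, 231.323] pointing down, gripper open.
Joint ranges: [-2.76, 2.76], [-0.86, 1.69], [-1.03, 1.26], [-2.2, 2.34], [-1.47, 1.5], [-3.14, 3.14]. Speed limits (rad/s): [2.57, 2.57, 3.14, 3.14, 3.14, 3.14].

### API

Orientations are given as a unit quaternion [x, y, z, w].
In Python, from station import r, camera, order gives the robot as it stands.
- The arm moves only by the tool move_arm, never from a script. Its argument "plan" is one flat list of numbers, 7 for each row, row after row: the shift along the tool's x, y, z in mm, then the turn, a rotation vector about the tool's x, y, z in degrees, then the finger opening in mm, from 0 to 85.4. A call has 1 to 8 rows; each row shifts and turns the commanded pose from where the row before left it, along the tool's axes as they then stand; what a row does not reach is not made up. A row lasts 1/12 s, in which the tool goes at most 41.7 mm and 7.16 degrees, less where a joint would pass 70% of its speed; a pose out of reach is approached as far as the arm can. A call is refused whole if a number of a shift passes 41.7 or a number of a turn 7.16, either way. A call with a gripper value outside its range is refused whole. The fingers move at their own pace and stop on an object; "grip_force" is the grip in N (left out, the last holds). Time passes only in rows, so rows that do not move let the fingers close. It gives the time, the measured TCP pose, the force and the opening at its end, in the units of the state.
- r.observe(): the state, without advancing time (a new reading comes with each control period).
- camera(name): name is "side" or "top" or "wrist"; returns a dict with "image" (480x640x3 uint8, blue, green, red), "fx", "fy", "cx", "cy" (pixels), "R" (3x3) and "t" (3): a world point X has camera coordinates R X + t; the wrist camera has in their place "tool_from_camera" (4x4, takes a point from camera to tool coordinates, whose origin is the TCP and whose axes are the flange's). Camera axes: x right, y down, z forward; pixel columns grow to the right and rows downward; lengths in mm; the calibration is good to about 2 mm. The wrist camera is an equidistant fisheye: a pixel r from the principal point sees the ray r / f radians off the axis. A picture is of the moment at which its call begins: read the wrist's pose just before it. There is no depth.
- order.finish_job(): hands the job in, once; it reports no verdict.
The state is a dict: "time": time; "joint_positions": joint angles; "joint_velocities": joint speeds; "joint_torque": joint torques, N m; "tool_pos": TCP position; "ee_rot": TCP orientation; "contact_force": force on the tool from outside, world axes, zero at the start; "torque": the same for the moment, N m; "width": finger opening in mm.
Only numpy, scipy, OpenCV 4.12 (cv2) and the standard library are available. Lean on these libraries where they do the work, as an engineer would, in place of code of your own. Each camera call takes 0.05 s, during which the arm holds its last target. There are 200 camera calls.

## Working session

There is one attempt and no reset: what is moved stays moved. The work goes in short steps, Python scripts to look and compute and a tool call to move; the robot and the scene stay as the last step left them, time stands still between calls to the robot, and variables do not carry over. Pictures are saved under pics/ and viewed, on a budget of 14 in all, crops included, one or two more only if the job needs it, and the job is handed in when it is done.

Besides the shell and the picture viewer there is one more tool, called after "Call:" in YAML: its name, and indented under it one key for each argument. move_arm: Moves the arm, as the interface text tells. Its arguments: {"type":"object","properties":{"plan":{"type":"array"},"grip_force":{"type":"number"}},"required":["plan"]}

```bash
ls; mkdir -p pics; python3 - <<'E'
from station import r,camera
import cv2,numpy as np
print(r.observe(), r.pinch_z)
for n in("side","top"):
    c=camera(n); cv2.imwrite(f"pics/{n}0.png",c["image"]); print(n,c["fx"],c["fy"],c["cx"],c["cy"],c["R"],c["t"])
c=camera("wrist");print({k:v for k,v in c.items() if k!="image"})
a=[cv2.imread(f"pics/{n}0.png") for n in("side","top")]
E
```

```text
pics
{'time': 0.0, 'joint_positions': array([9.65404900e-01, 3.13997121e-01, 4.49728792e-02, 1.30357764e+00,
       3.24070445e-05, 1.43119670e+00]), 'joint_velocities': array([ 1.90111353e-03, -3.90874953e-05,  9.49857335e-04,  6.88523593e-05,
       -8.46822002e-04, -7.46677175e-05]), 'joint_torque': array([ 1.02379021e-03, -4.80622780e+01,  2.98535210e+01,  1.91783480e-02,
        1.17942324e-05, -7.72039925e-06]), 'tool_pos': array([257.96059838, 513.32566952, 230.40822766]), 'ee_rot': array([ 2.30796124e-01,  9.73001713e-01, -8.34970941e-04, -3.43650490e-04]), 'contact_force': array([0.25251449, 0.0827374 , 0.22589727]), 'torque': array([-0.03653028,  0.02513743,  0.0203967 ]), 'width': 85.53804291385235} 18.700000000000003
side 547.0490218461582 547.0490218461582 323.77499234800774 238.59549329419545 [[ 0.9303727  -0.36656487  0.00606835]
 [-0.25504051 -0.65902777 -0.70755688]
 [ 0.26336471  0.65674393 -0.70663034]] [-530.48920928  262.60686937 1140.56285035]
top 436.4158963459885 436.4158963459885 322.89679448385164 241.24435148465875 [[-0.00599521 -0.99997616  0.00342616]
 [-0.99264942  0.00553705 -0.12089863]
 [ 0.12087678 -0.00412579 -0.99265895]] [  36.30210529  603.40384663 1188.05958614]
{'fx': 371.64829954431775, 'fy': 371.64829954431775, 'cx': 321.94853144755774, 'cy': 241.4788939729825, 'tool_from_camera': array([[ 9.23560359e-04, -9.66081314e-01, -2.58236406e-01,
         6.63193688e+01],
       [ 9.99999519e-01,  9.77815690e-04, -8.16676161e-05,
        -5.15555116e-01],
       [ 3.31405167e-04, -2.58236206e-01,  9.66081752e-01,
        -1.43269633e+02],
       [ 0.00000000e+00,  0.00000000e+00,  0.00000000e+00,
         1.00000000e+00]])}
```

View pics/top0.png

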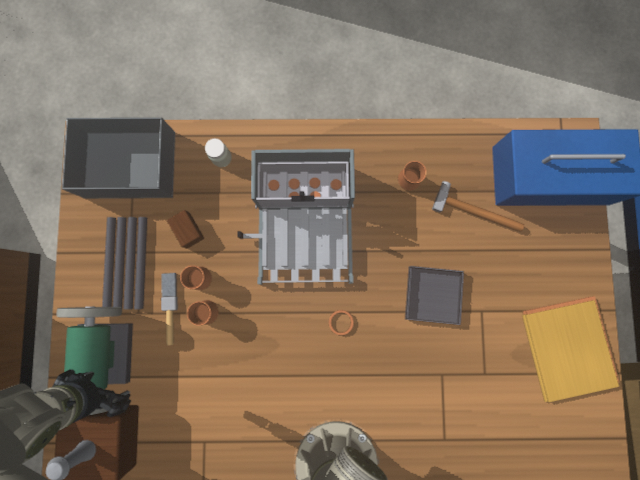

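View pics/side0.png

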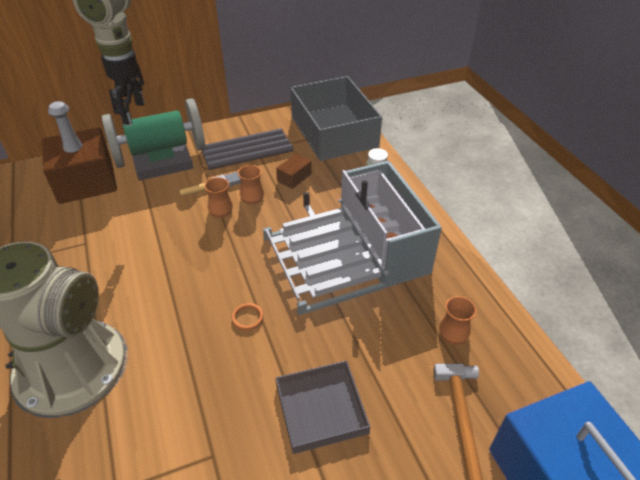

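```bash
cat > h.py <<'E'
import numpy as np,cv2
from scipy.spatial.transform import Rotation as R
from station import r,camera
def ray(c,u,v):
    d=np.array([(u-c["cx"])/c["fx"],(v-c["cy"])/c["fy"],1.]); Rm=np.array(c["R"]);t=np.array(c["t"]).ravel()
    return -Rm.T@t, Rm.T@d
def onz(c,u,v,z):
    o,d=ray(c,u,v); return o+d*(z-o[2])/d[2]
def proj(c,X):
    p=np.array(c["R"])@np.array(X,float)+np.array(c["t"]).ravel(); return c["fx"]*p[0]/p[2]+c["cx"],c["fy"]*p[1]/p[2]+c["cy"]
def tri(c1,p1,c2,p2):
    o1,d1=ray(c1,*p1);o2,d2=ray(c2,*p2)
    s=np.linalg.lstsq(np.c_[d1,-d2],o2-o1,rcond=None)[0]; a=o1+d1*s[0];b=o2+d2*s[1]; return (a+b)/2,np.linalg.norm(a-b)
def wray(c,s,u,v):
    T=np.array(c["tool_from_camera"]);x,y=(u-c["cx"])/c["fx"],(v-c["cy"])/c["fy"];th=np.hypot(x,y)
    d=np.array([np.sin(th)*x/th,np.sin(th)*y/th,np.cos(th)]);Q=R.from_quat(s["ee_rot"]).as_matrix()
    return Q@T[:3,3]+s["tool_pos"], Q@T[:3,:3]@d
def wonz(c,s,u,v,z):
    o,d=wray(c,s,u,v); return o+d*(z-o[2])/d[2]
def wproj(c,s,X):
    T=np.array(c["tool_from_camera"]);Q=R.from_quat(s["ee_rot"]).as_matrix()
    p=T[:3,:3].T@(Q.T@(np.array(X,float)-s["tool_pos"])-T[:3,3]);th=np.arctan2(np.hypot(p[0],p[1]),p[2]);k=th/np.hypot(p[0],p[1])
    return c["fx"]*p[0]*k+c["cx"],c["fy"]*p[1]*k+c["cy"]
E
python3 - <<'E'
import cv2,numpy as np
a=cv2.imread("pics/top0.png")[140:290,230:365];b=cv2.imread("pics/side0.png")[160:310,255:445]
cv2.imwrite("pics/z0.png",cv2.resize(a,None,fx=4,fy=4,interpolation=2)[:, :])
E
```

```text
(no output)
```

View pics/z0.png

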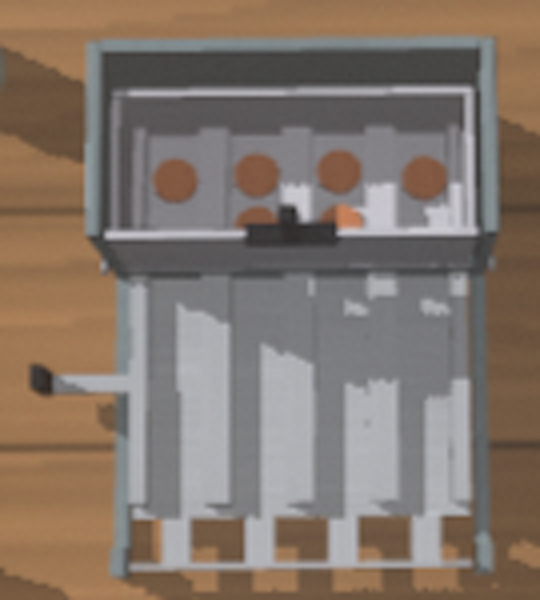

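```bash
python3 - <<'E'
from h import *
c=camera("top");s=camera("side")
f=lambda u,v:(u/4+230,v/4+140)
for n,u,v,z in [("FL",87,237,155),("FR",497,237,155),("BL",87,41,155),("BR",495,37,155),("endL",130,567,44),("endR",472,567,44),("tab",40,372,74),("post",288,208,225)]:
    print(n,onz(c,*f(u,v),z).round(1))
img=c["image"]
for n,q in [("dish rim",[(411,267),(464,269),(460,325),(407,320)])]:
    P=np.array([onz(c,u,v,28)for u,v in q]);print(P.round(1),P.mean(0))
# tri of tab top and post top
print(tri(c,f(40,370),s,(306,197)),tri(c,f(288,210),s,(364,182)))
E
```

```text
FL [698.5 214.9 155. ]
FR [697.2 -47.7 155. ]
BL [828.3 216.6 155. ]
BR [829.7 -48.4 155. ]
endL [491.2 200.   44. ]
endR [489.8 -35.7  44. ]
tab [622.9 258.6  74. ]
post [700.2  83.1 225. ]
[[ 530.4 -214.1   28. ]
 [ 523.9 -362.9   28. ]
 [ 369.3 -344.8   28. ]
 [ 383.8 -198.6   28. ]] [ 451.87864202 -280.10051456   28.        ]
(array([625.00815826, 262.43656005,  56.29395516]), np.float64(3.752648050453805)) (array([699.23213145,  83.53177057, 220.47142501]), np.float64(1.6057254399327163))
```

Call:
move_arm:
  plan: [0, 0, -10, 0, 0, -6.7, 85, 0, 0, -10, 0, 0, -6.7, 85, 0, 0, -10, 0, 0, -6.7, 85, 0, 0, -10, 0, 0, -6.6, 85, -28, -26, 0, 0, 0, 0, 85, -28, -26, 0, 0, 0, 0, 85, -28, -26, 0, 0, 0, 0, 85, -28, -26, 0, 0, 0, 0, 85]

```text
time: 0.92
tool_pos: [371.0, 408.8, 271.3]
ee_rot: [-0.001, 1.0, 0.0, 0.0]
contact_force: [1.1, 0.1, -0.7]
width: 85.2
```

Call:
move_arm:
  plan: [-28, -26, 0, 0, 0, 0, 85, -28, -26, 0, 0, 0, 0, 85, -28, -26, 0, 0, 0, 0, 85, -28, -26, 0, 0, 0, 0, 85, -28, -26, 0, 0, 0, 0, 85, -28, -26, 0, 0, 0, 0, 85, -28, -26, 0, 0, 0, 0, 85, 0, 0, 0, 0, 0, 0, 85]

```text
time: 1.58
tool_pos: [571.0, 222.9, 270.1]
ee_rot: [0.003, 1.0, -0.001, 0.001]
contact_force: [-0.9, 0.0, -1.1]
width: 84.7
```

Call:
move_arm:
  plan: [10, -35, 0, 0, 0, 0, 85, 10, -35, 0, 0, 0, 0, 85, 0, -35, -10, 0, 0, 0, 85, 0, -35, -10, 0, 0, 0, 85, 0, 0, -20, 0, 0, 0, 85, 0, 0, -20, 0, 0, 0, 85, 0, 0, 0, 0, 0, 0, 85, 0, 0, 0, 0, 0, 0, 85]

```text
time: 2.25
tool_pos: [546.9, 87.7, 332.3]
ee_rot: [0.0, 1.0, 0.0, 0.001]
contact_force: [-0.5, -0.6, -0.2]
width: 84.7
```

```bash
python3 - <<'E'
from h import *
s=r.observe();c=camera("wrist");cv2.imwrite("pics/w1.png",c["image"]);print(s["tool_pos"],s["ee_rot"])
for X in [(697,83,203),(697,83,225),(623,261,74),(490,201,44),(490,-35,44),(698,215,155),(698,-48,155)]: print(X,np.round(wproj(c,s,X),1))
E
```

```text
[546.92643323  87.67314545 332.34529585] [1.75146392e-04 9.99999192e-01 5.80391748e-05 1.25798576e-03]
(697, 83, 203) [316.7 393.4]
(697, 83, 225) [316.4 408.7]
(623, 261, 74) [465.6 269.2]
(490, 201, 44) [418.3 154.1]
(490, -35, 44) [218.1 154.3]
(698, 215, 155) [442.  361.3]
(698, -48, 155) [194.4 360.6]
```

View pics/w1.png

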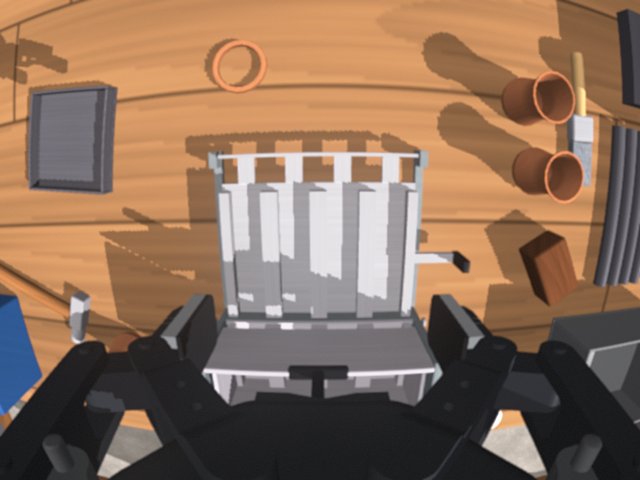

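Call:
move_arm:
  plan: [-37, -1, 0, 0, 0, 0, 85, -37, -1, 0, 0, 0, 0, 85, -37, -1, 0, 0, 0, 0, 85, -37, 0, 20, 0, 0, 0, 85, 0, 0, 30, 0, 0, 0, 60, 0, 0, 35, 0, 0, 0, 40, 0, 0, 35, 0, 0, 0, 30, 0, 0, 0, 0, 0, 0, 30]
  grip_force: 40

```text
time: 2.97
tool_pos: [687.9, 85.5, 199.0]
ee_rot: [-0.001, 1.0, -0.0, -0.01]
contact_force: [-1.8, 0.3, -2.9]
width: 38.2
```

Call:
move_arm:
  plan: [0, 0, 24, 0, 0, 0, 30, 0, 0, 0, 0, 0, 0, 30, 0, 0, 0, 0, 0, 0, 30]

```text
time: 3.22
tool_pos: [693.5, 85.2, 187.8]
ee_rot: [-0.0, 1.0, 0.0, -0.001]
contact_force: [-1.4, -0.1, -0.5]
width: 30.2
```

Call:
move_arm:
  plan: [-3, -1, 0, 0, 0, 0, 5, 0, 0, 0, 0, 0, 0, 0, 0, 0, 0, 0, 0, 0, 0, 0, 0, 0, 0, 0, 0, 0, 0, 0, 0, 0, 0, 0, 0]
  grip_force: 40

```text
time: 3.63
tool_pos: [698.7, 83.6, 190.5]
ee_rot: [-0.0, 1.0, -0.0, 0.003]
contact_force: [0.7, -0.4, 6.6]
width: 11.6
```

Call:
move_arm:
  plan: [13, 0, 0.5, 0, 0, 0, 0, 12.7, 0, 1.7, 0, 0, 0, 0, 12.5, 0, 2.7, 0, 0, 0, 0, 12, 0, 3.8, 0, 0, 0, 0, 12, 0, 4.9, 0, 0, 0, 0, 11.4, 0, 5.8, 0, 0, 0, 0, 10.9, 0, 6.8, 0, 0, 0, 0, 0, 0, 0, 0, 0, 0, 0]

```text
time: 4.3
tool_pos: [612.7, 83.2, 163.2]
ee_rot: [0.0, 1.0, -0.001, 0.002]
contact_force: [-1.2, -3.9, 4.4]
width: 11.7
```

Call:
move_arm:
  plan: [10, 0, 7.6, 0, 0, 0, 0, 9, 0, 8.3, 0, 0, 0, 0, 4, 0, 4, 0, 0, 0, 0, 2, 0, 2, 0, 0, 0, 0, 0, 0, 0, 0, 0, 0, 0, 0, 0, 0, 0, 0, 0, 0, 0, 0, 0, 0, 0, 0, 0, 0, 0, 0, 0, 0, 0, 0]

```text
time: 4.97
tool_pos: [588.0, 83.1, 140.7]
ee_rot: [0.0, 1.0, -0.001, 0.0]
contact_force: [-2.9, -4.9, 5.2]
width: 11.8
```

Call:
move_arm:
  plan: [2, 0, 2, 0, 0, 0, 0, 0, 0, 0, 0, 0, 0, 0, 0, 0, 0, 0, 0, 0, 0, 0, 0, 0, 0, 0, 0, 0, 0, 0, 0, 0, 0, 0, 0]

```text
time: 5.38
tool_pos: [586.4, 83.1, 138.9]
ee_rot: [0.0, 1.0, -0.001, 0.001]
contact_force: [-1.2, -4.4, 6.7]
width: 11.3
```

```bash
python3 - <<'E'
from h import *
c=camera("side");a=c["image"];b=camera("top")["image"]
cv2.imwrite("pics/p2.png",np.hstack([cv2.resize(a[150:310,255:445],(570,480)),cv2.resize(b[130:290,230:365][:, :],(405,480))])[:, :975]) if 0 else cv2.imwrite("pics/p2.png",np.hstack([cv2.resize(a[150:310,255:445],(455,384)),cv2.resize(b[140:300,230:370],(336,384))]))
E
```

```text
(no output)
```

View pics/p2.png

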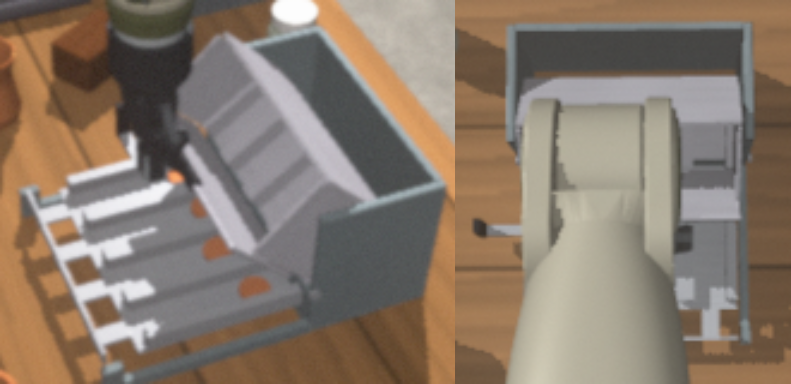

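Call:
move_arm:
  plan: [1, 0, 1, 0, 0, 0, 0, 0, 0, 0, 0, 0, 0, 0, 0, 0, 0, 0, 0, 0, 0, 0, 0, 0, 0, 0, 0, 0, 0, 0, 0, 0, 0, 0, 0, 0, 0, 0, 0, 0, 0, 0, 0, 0, 0, 0, 0, 0, 0, 0, 0, 0, 0, 0, 0, 0]

```text
time: 6.15
tool_pos: [585.6, 83.1, 138.0]
ee_rot: [0.0, 1.0, -0.001, 0.001]
contact_force: [-2.2, -5.0, 7.1]
width: 11.4
```

```bash
python3 - <<'E'
from h import *
a=camera("side")["image"];s=r.observe();w=camera("wrist")["image"]
cv2.imwrite("pics/p3.png",np.hstack([cv2.resize(a[155:305,265:415],(400,400),interpolation=2),w[40:440,120:520]]))
E
```

```text
(no output)
```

View pics/p3.png

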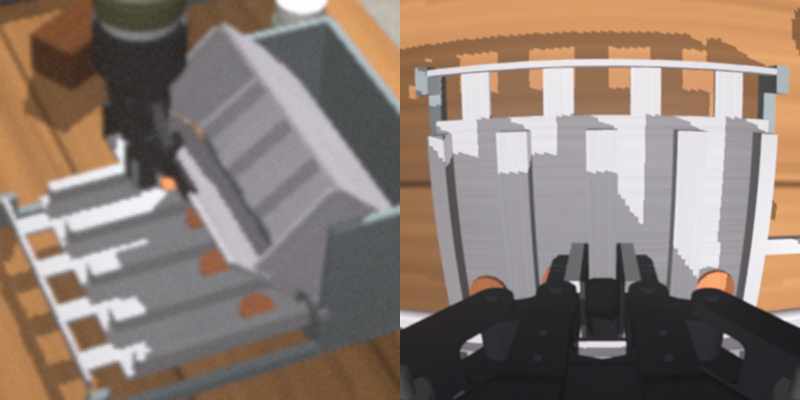

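Call:
move_arm:
  plan: [-8, 0, -8, 0, 0, 0, 0, -9, 0, -8.3, 0, 0, 0, 0, -10, 0, -7.9, 0, 0, 0, 0, -11, 0, -7, 0, 0, 0, 0, -11.4, 0, -6, 0, 0, 0, 0, -12, 0, -5, 0, 0, 0, 0, -12, 0, -3.8, 0, 0, 0, 0, -12.5, 0, -2.8, 0, 0, 0, 0]

```text
time: 6.92
tool_pos: [669.4, 83.4, 185.0]
ee_rot: [0.0, 1.0, -0.0, -0.002]
contact_force: [-3.0, -2.6, -0.6]
width: 11.6
```

Call:
move_arm:
  plan: [-12.7, 0, -1.8, 0, 0, 0, 0, -13, 0, -0.5, 0, 0, 0, 0, -4, 0, 0, 0, 0, 0, 0, -3, 0, 0, 0, 0, 0, 0, 0, 0, 0, 0, 0, 0, 0, 0, 0, 0, 0, 0, 0, 0, 0, 0, 0, 0, 0, 0, 0]

```text
time: 7.5
tool_pos: [697.2, 83.6, 187.5]
ee_rot: [-0.0, 1.0, -0.0, -0.006]
contact_force: [-18.4, -2.7, 8.9]
width: 11.5
```

Call:
move_arm:
  plan: [0, 0, 0, 0, 0, 0, 30, 0, 0, 0, 0, 0, 0, 30, 0, 0, 0, 0, 0, 0, 30, 0, 0, -35, 0, 0, 0, 30, 0, 0, -35, 0, 0, 0, 30, 0, 0, -35, 0, 0, 0, 30, 0, 0, -30, 0, 0, 0, 30, 38, 0, 0, 0, 0, 0, 30]

```text
time: 8.17
tool_pos: [683.3, 83.3, 329.4]
ee_rot: [0.0, 1.0, 0.0, 0.013]
contact_force: [1.7, -1.7, 0.3]
width: 30.0
```

Call:
move_arm:
  plan: [38, 0, 0, 0, 0, 0, 30, 38, 0, 0, 0, 0, 0, 30, 38, 0, 0, 0, 0, 0, 30, 38, 0, 0, 0, 0, 0, 30, 38, 0, 0, 0, 0, 0, 30, 0, 0, 0, 0, 0, 0, 30, 0, 0, 0, 0, 0, 0, 30]

```text
time: 8.75
tool_pos: [473.7, 84.2, 323.4]
ee_rot: [-0.0, 1.0, 0.0, 0.001]
contact_force: [0.8, -0.1, -0.6]
width: 30.1
```

```bash
python3 - <<'E'
from h import *
a=camera("top")["image"];s=r.observe();c=camera("wrist");w=c["image"];b=camera("side")["image"]
cv2.imwrite("pics/w4.png",w);print(s["tool_pos"],s["ee_rot"])
cv2.imwrite("pics/p4.png",np.hstack([cv2.resize(b[155:305,265:445],(480,400),interpolation=2),w[0:400,160:480]]))
for k in(45,0):
    for u,v,z in[(461,262,74)]: pass
E
```

```text
[475.43254973  84.0260004  323.35245627] [-2.51172936e-04  9.99999063e-01  1.64138468e-04  1.33563388e-03]
```

View pics/p4.png

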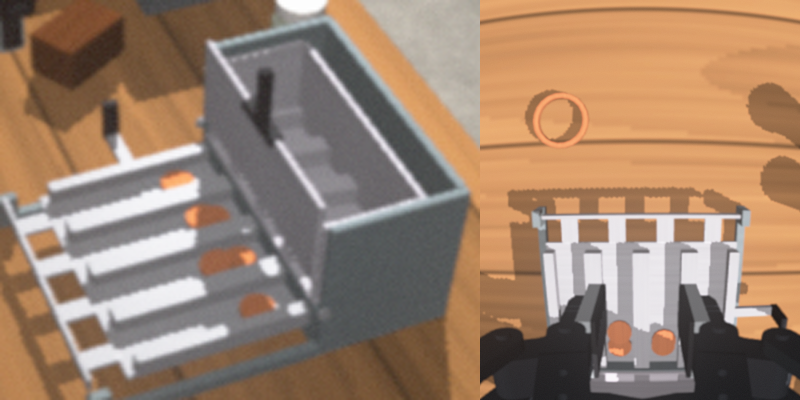

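```bash
cat >> h.py <<'E'
def copper(img,roi):
    u0,u1,v0,v1=roi;h=cv2.cvtColor(img,cv2.COLOR_BGR2HSV)
    m=cv2.inRange(h,(2,110,60),(16,255,255));k=np.zeros_like(m);k[v0:v1,u0:u1]=m[v0:v1,u0:u1]
    n,_,st,ce=cv2.connectedComponentsWithStats(k);return [(ce[i].round(1),st[i].tolist()) for i in range(1,n) if st[i][4]>8]
E
python3 - <<'E'
from h import *
c=camera("top");cv2.imwrite("pics/t5.png",cv2.resize(c["image"][140:295,225:365],None,fx=4,fy=4,interpolation=2))
for q in copper(c["image"],(250,356,145,295)): print(q,onz(c,*q[0],35).round(0))
E
```

```text
(array([300.7, 147.2]), [250, 145, 106, 25, 401]) [877.  95.  35.]
(array([252.9, 215.6]), [250, 180, 8, 53, 250]) [678. 230.  35.]
(array([314.9, 222. ]), [310, 213, 10, 18, 142]) [659.  55.  35.]
(array([294.2, 220.5]), [290, 214, 10, 14, 112]) [663. 114.  35.]
(array([336. , 221.2]), [332, 217, 9, 10, 72]) [661.  -5.  35.]
(array([274.1, 223.3]), [270, 219, 10, 10, 81]) [656. 170.  35.]
(array([354.2, 242.7]), [353, 240, 3, 6, 10]) [599. -55.  35.]
(array([342.5, 277. ]), [341, 276, 4, 3, 12]) [503. -21.  35.]
(array([338.8, 284.4]), [333, 282, 14, 6, 69]) [483. -11.  35.]
(array([341.9, 292.5]), [326, 289, 30, 6, 114]) [460. -19.  35.]
```

View pics/t5.png

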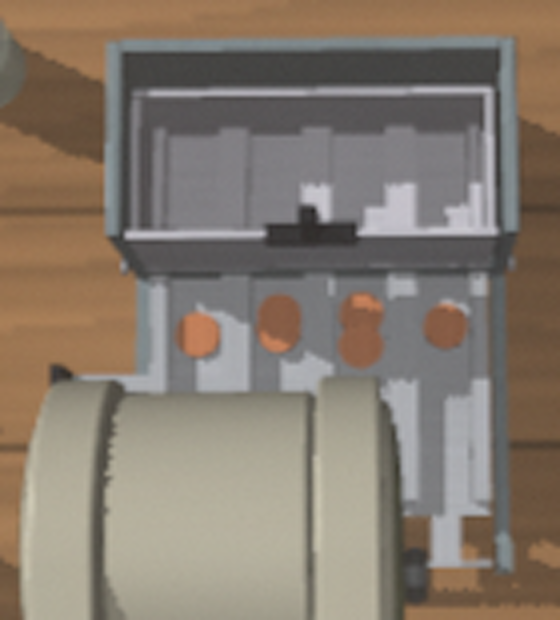

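```bash
python3 - <<'E'
from h import *
s={"tool_pos":np.array([546.926,87.673,332.345]),"ee_rot":[1.75e-4,.9999992,5.8e-5,1.258e-3]}
c=camera("wrist");a=cv2.imread("pics/w1.png")
sub=a[245:280,445:480].max(2)
m=(sub<60).astype(np.uint8);ys,xs=np.nonzero(m);print(xs.min()+445,xs.max()+445,ys.min()+245,ys.max()+245)
for row in m: print("".join("#" if k else "." for k in row))
for p in [(617,256,74),(633,256,74),(617,266,74),(633,266,74),(617,256,28),(633,266,28),(617,266,28)]: print(p,np.round(wproj(c,s,p),1))
# tongues row
print([ (wonz(c,s,u,v,32)).round(1) for u,v in [(262,167),(293,167),(343,167),(390,167),(318,184),(318,158)]])
E
```

```text
454 467 252 270
...................................
...................................
...................................
...................................
...................................
...................................
...................................
..........#........................
.........#####.....................
.........######....................
.........#######...................
.........########..................
.........##########................
.........###########...............
.........############..............
.........#############.............
.........##############............
.........##############............
..........###########..............
...........#########...............
............#########..............
.............#######...............
..............######...............
...............#####...............
................####...............
.................###...............
...................................
...................................
...................................
...................................
...................................
...................................
...................................
...................................
...................................
(617, 256, 74) [462.4 264.6]
(633, 256, 74) [460.9 277.1]
(617, 266, 74) [469.9 264.4]
(633, 266, 74) [468.4 276.9]
(617, 256, 28) [450.3 253.4]
(633, 266, 28) [456.  264.9]
(617, 266, 28) [457.3 253.4]
[array([507.4,  15.9,  32. ]), array([508. ,  53.2,  32. ]), array([508.1, 112.7,  32. ]), array([507.1, 169.4,  32. ]), array([528.6,  83. ,  32. ]), array([497.4,  83. ,  32. ])]
```

Call:
move_arm:
  plan: [-24.3, 29.3, 10, 0, 0, 0, 40, -24.3, 29.3, 10, 0, 0, 0, 40, -24.3, 29.3, 10, 0, 0, 0, 40, -24.3, 29.3, 10, 0, 0, 0, 40, -24.3, 29.3, 10, 0, 0, 0, 40, -24.3, 29.3, 10, 0, 0, 0, 40, 0, 0, 38, 0, 0, 0, 40, 0, 0, 38, 0, 0, 0, 40]

```text
time: 9.67
tool_pos: [625.8, 262.7, 185.3]
ee_rot: [-0.001, 1.0, 0.001, 0.003]
contact_force: [0.5, -0.8, -1.6]
width: 40.2
```

Call:
move_arm:
  plan: [0, 0, 38, 0, 0, 0, 40, 0, 0, 20, 0, 0, 0, 40, 0, 0, 0, 0, 0, 0, 40, 0, 0, 0, 0, 0, 0, 40]

```text
time: 10.0
tool_pos: [620.6, 259.4, 126.4]
ee_rot: [-0.0, 1.0, -0.0, -0.002]
contact_force: [0.5, -0.4, 0.9]
width: 39.7
```

```bash
python3 - <<'E'
from h import *
s=r.observe();c=camera("wrist");w=c["image"];print(s["tool_pos"],s["ee_rot"])
b=camera("side")["image"]
cv2.imwrite("pics/p6.png",np.hstack([cv2.resize(b[155:305,245:425],(480,400),interpolation=2),w[80:480,160:480]]))
print([np.round(wproj(c,s,p)) for p in [(621,260,74),(621,260,28)]])
E
```

```text
[620.59043928 259.44777198 126.43335978] [-2.94284360e-05  9.99998153e-01 -4.91059135e-04 -1.85799681e-03]
[array([323., 267.]), array([323., 245.])]
```

View pics/p6.png

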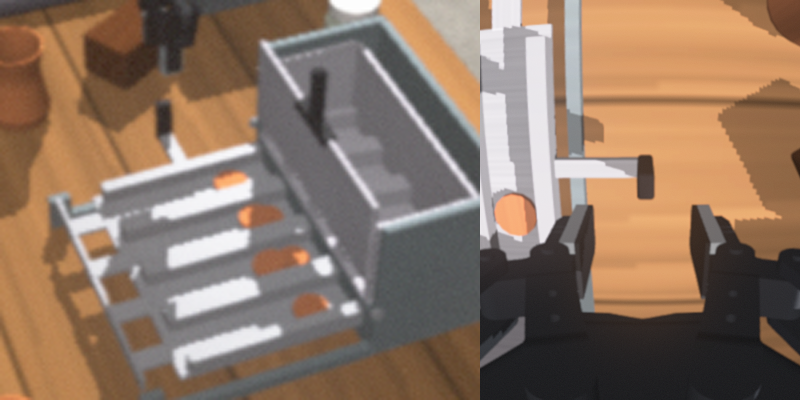

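Call:
move_arm:
  plan: [3, 1, 35, 0, 0, 0, 40, 0, 0, 35, 0, 0, 0, 40, 0, 0, 12, 0, 0, 0, 40, 0, 0, 0, 0, 0, 0, 40, 0, 0, 0, 0, 0, 0, 5, 0, 0, 0, 0, 0, 0, 0, 0, 0, 0, 0, 0, 0, 0, 0, 0, 0, 0, 0, 0, 0]
  grip_force: 50

```text
time: 10.77
tool_pos: [620.1, 261.3, 49.7]
ee_rot: [-0.0, 1.0, 0.001, 0.003]
contact_force: [-0.2, -0.8, 7.6]
width: 9.0
```

Call:
move_arm:
  plan: [2, 0, -6.2, 0, 0, 0, 0, 2, 0, -6.2, 0, 0, 0, 0, 2.5, 0, -6, 0, 0, 0, 0, 2.8, 0, -5.8, 0, 0, 0, 0, 3, 0, -5.7, 0, 0, 0, 0, 3.3, 0, -5.6, 0, 0, 0, 0, 3.6, 0, -5.4, 0, 0, 0, 0, 3.9, 0, -5.2, 0, 0, 0, 0]

```text
time: 11.43
tool_pos: [594.8, 261.1, 92.2]
ee_rot: [-0.0, 1.0, 0.0, -0.0]
contact_force: [3.4, 4.1, -11.7]
width: 8.7
```

Call:
move_arm:
  plan: [4, 0, -5, 0, 0, 0, 0, 4.4, 0, -4.7, 0, 0, 0, 0, 3.6, 0, -3.7, 0, 0, 0, 0, 3.8, 0, -3.5, 0, 0, 0, 0, 0, 0, 0, 0, 0, 0, 0, 0, 0, 0, 0, 0, 0, 0, 0, 0, 0, 0, 0, 0, 0, 0, 0, 0, 0, 0, 0, 0]

```text
time: 12.1
tool_pos: [578.1, 261.0, 109.3]
ee_rot: [-0.0, 1.0, 0.0, -0.001]
contact_force: [-0.4, 5.0, -9.3]
width: 8.8
```

```bash
python3 - <<'E'
from h import *
c=camera("side");b=c["image"]
cv2.imwrite("pics/p7.png",cv2.resize(b[155:305,245:425],(720,600),interpolation=2))
E
```

```text
(no output)
```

View pics/p7.png

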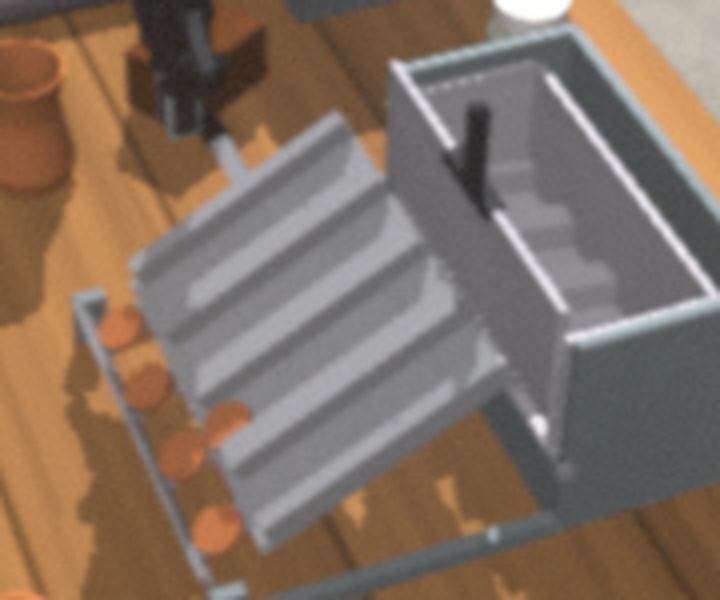

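Call:
move_arm:
  plan: [-3.8, 0, 3.5, 0, 0, 0, 0, -3.6, 0, 3.7, 0, 0, 0, 0, -4.4, 0, 4.7, 0, 0, 0, 0, -4, 0, 5, 0, 0, 0, 0, -3.9, 0, 5.2, 0, 0, 0, 0, -3.6, 0, 5.4, 0, 0, 0, 0, -3.3, 0, 5.6, 0, 0, 0, 0, -3, 0, 5.7, 0, 0, 0, 0]

```text
time: 12.82
tool_pos: [610.7, 261.1, 71.5]
ee_rot: [-0.0, 1.0, 0.001, 0.002]
contact_force: [2.1, 5.4, -1.1]
width: 8.7
```

Call:
move_arm:
  plan: [-2.8, 0, 5.8, 0, 0, 0, 0, -2.5, 0, 6, 0, 0, 0, 0, -2, 0, 6.2, 0, 0, 0, 0, -2, 0, 6.2, 0, 0, 0, 0, 0, 0, 0, 0, 0, 0, 0, 0, 0, 0, 0, 0, 0, 0, 0, 0, 0, 0, 0, 0, 40, 0, 0, 0, 0, 0, 0, 40]

```text
time: 13.48
tool_pos: [619.6, 259.8, 48.2]
ee_rot: [0.0, 1.0, -0.001, 0.002]
contact_force: [-0.3, -0.3, -0.1]
width: 31.8
```

Call:
move_arm:
  plan: [0, 0, 0, 0, 0, 0, 40, 0, 0, -35, 0, 0, 0, 40, 0, 0, -35, 0, 0, 0, 40, 0, 0, -35, 0, 0, 0, 40, 10, -35, -10, 0, 0, 0, 50, 15, -35, -15, 0, 0, 0, 70, 15, -35, -15, 0, 0, 0, 70, 15, -35, -10, 0, 0, 0, 70]

```text
time: 14.15
tool_pos: [562.8, 118.8, 202.3]
ee_rot: [-0.0, 1.0, -0.001, 0.001]
contact_force: [0.1, -0.5, -0.4]
width: 70.2
```

Call:
move_arm:
  plan: [30, -25, 0, 0, 0, 0, 70, 30, 0, 0, 0, 0, 0, 70, 30, 0, 0, 0, 0, 0, 70, 30, 0, 0, 0, 0, 0, 70, 0, 0, 0, 0, 0, 0, 70, 0, 0, 0, 0, 0, 0, 70]

```text
time: 14.65
tool_pos: [441.8, 95.0, 201.4]
ee_rot: [0.0, 1.0, -0.0, -0.0]
contact_force: [1.4, 0.6, -0.5]
width: 70.6
```

```bash
python3 - <<'E'
from h import *
s=r.observe();c=camera("wrist");w=c["image"];print(s["tool_pos"],s["ee_rot"]);cv2.imwrite("pics/w8.png",w)
b=camera("side")["image"]
cv2.imwrite("pics/p8.png",np.hstack([cv2.resize(b[155:305,245:425],(480,400),interpolation=2),w[80:480,160:480]]))
E
```

```text
[441.76884245  95.03626476 201.43048719] [ 1.96996727e-04  9.99999889e-01 -4.24231638e-04 -5.13825898e-05]
```

View pics/p8.png

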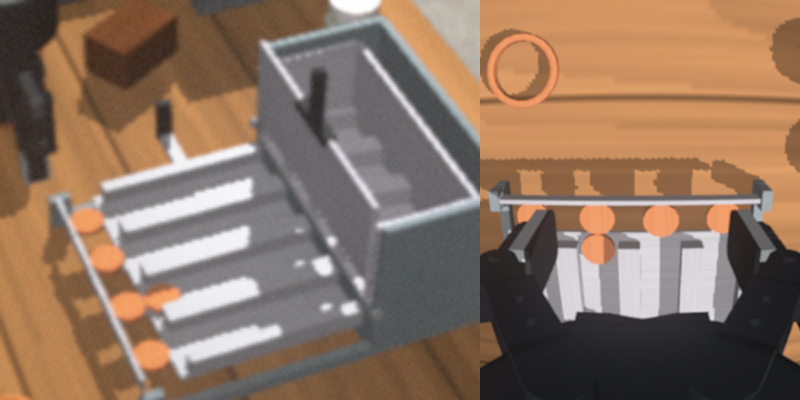

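```bash
python3 - <<'E'
from h import *
c=camera("wrist");w=cv2.imread("pics/w8.png");s={"tool_pos":np.array([441.769,95.036,201.43]),"ee_rot":[1.97e-4,.9999999,-4.24e-4,-5e-5]}
h=cv2.cvtColor(w,cv2.COLOR_BGR2HSV);print([h[v,u].tolist() for u,v in[(277,299),(341,300),(341,320),(341,265)]])
m=cv2.inRange(h,(5,150,180),(14,255,255));m[:280]=0;m[345:]=0
n,_,st,ce=cv2.connectedComponentsWithStats(m)
for i in range(1,n):
    if st[i][4]>60: print(st[i],ce[i].round(1),wonz(c,s,*ce[i],37).round(1))
for u,v in [(212,297),(277,299),(278,329),(341,300),(402,298)]: print(wonz(c,s,u,v,37).round(1))
E
```

```text
[[12, 143, 241], [12, 141, 241], [160, 10, 148], [13, 132, 141]]
[594 280  44  49 213] [612.7 304.7] [533.9 435.3  37. ]
[511.   -7.1  37. ]
[511.5  54.2  37. ]
[542.5  53.7  37. ]
[512.2 112.2  37. ]
[511.  168.2  37. ]
```

Call:
move_arm:
  plan: [-23, -33, 20, 0, 0, 0, 42, -23, -33, 20, 0, 0, 0, 42, -23, -33, 20, 0, 0, 0, 42, 0, 0, 25, 0, 0, 0, 42, 0, 0, 20, 0, 0, 0, 42, 0, 0, 0, 0, 0, 0, 42, 0, 0, 0, 0, 0, 0, 42]
  grip_force: 30

```text
time: 15.38
tool_pos: [506.6, 3.6, 99.6]
ee_rot: [0.0, 1.0, 0.0, -0.002]
contact_force: [0.4, -0.1, -0.1]
width: 42.0
```

```bash
python3 - <<'E'
from h import *
s=r.observe();c=camera("wrist");w=c["image"];print(s["tool_pos"],s["ee_rot"]);cv2.imwrite("pics/p9.png",w[100:480,100:540])
print([np.round(wproj(c,s,(511.5,y,37)))-[100,100] for y in(-3.8,54.2,112.2)])
E
```

```text
[506.61799013   3.62857037  99.55008764] [ 9.53936279e-05  9.99998557e-01  2.09511267e-04 -1.68293371e-03]
[array([209., 169.]), array([307., 168.]), array([394., 167.])]
```

View pics/p9.png

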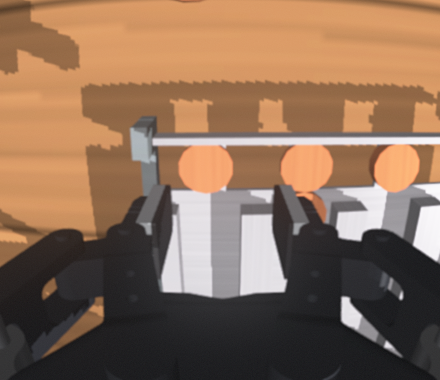

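Call:
move_arm:
  plan: [-4, -9, 10, 0, 0, 0, 42, 0, 0, 25, 0, 0, 0, 42, 0, 0, 25, 0, 0, 0, 42, 0, 0, 24, 0, 0, 0, 42, 0, 0, 0, 0, 0, 0, 42, 0, 0, 0, 0, 0, 0, 28, 0, 0, 0, 0, 0, 0, 20, 0, 0, 0, 0, 0, 0, 20]
  grip_force: 30

```text
time: 16.1
tool_pos: [512.8, -5.5, 18.7]
ee_rot: [-0.0, 1.0, -0.0, 0.002]
contact_force: [-1.1, 0.3, -0.1]
width: 29.9
```

Call:
move_arm:
  plan: [0, 0, 0, 0, 0, 0, 20, 0, 0, -15, 0, 0, 0, 20, 0, 0, -25, 0, 0, 0, 20, 0, 0, -35, 0, 0, 0, 20, 0, 0, -35, 0, 0, 0, 20, 0, 0, 0, 0, 0, 0, 20]

```text
time: 16.6
tool_pos: [515.7, -5.9, 134.8]
ee_rot: [-0.0, 1.0, -0.001, 0.006]
contact_force: [1.5, -0.5, -0.3]
width: 29.9
```

```bash
cat >> h.py <<'E'
def dish():
    c=camera("top");h=cv2.cvtColor(c["image"],cv2.COLOR_BGR2HSV)
    m=((h[...,1]<75)&(h[...,2]<130)).astype(np.uint8);k=np.zeros_like(m);k[255:340,390:480]=m[255:340,390:480]
    k=cv2.morphologyEx(k,cv2.MORPH_OPEN,np.ones((3,3)))
    cs=cv2.findContours(k,0,2)[0];q=max(cs,key=cv2.contourArea)
    P=np.array([onz(c,u,v,28)[:2] for u,v in q[:,0]],np.float32);b=cv2.minAreaRect(P);return b,cv2.contourArea(q)
E
python3 - <<'E'
from h import *
print(dish())
s=r.observe();c=camera("wrist");cv2.imwrite("pics/p10.png",c["image"][60:460,40:600]);print(s["tool_pos"],s["ee_rot"])
E
```

```text
(((452.7734680175781, -276.8940734863281), (154.8670196533203, 149.6584930419922), 84.00579833984375), 2881.0)
[514.61486814  -5.76606281 132.0079798 ] [-2.01979940e-04  9.99986847e-01 -8.32944037e-04  5.05681485e-03]
```

View pics/p10.png

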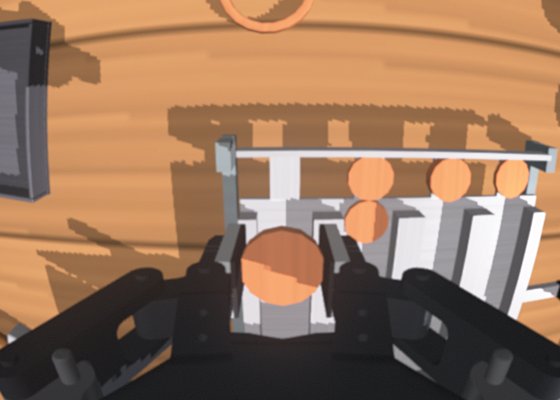

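Call:
move_arm:
  plan: [3, -38, 0, 0, 0, 0, 20, 3, -38, 0, 0, 0, 0, 20, 3, -38, 0, 0, 0, 0, 20, 3, -38, 0, 0, 0, 0, 20, 3, -38, 0, 0, 0, 0, 20, 3, -38, 0, 0, 0, 0, 20, 3, -38, 0, 0, 0, 0, 20, 4, -38, 0, 0, 0, 0, 20]

```text
time: 17.37
tool_pos: [485.0, -310.5, 125.6]
ee_rot: [-0.0, 1.0, 0.001, -0.001]
contact_force: [-0.2, 0.4, -0.7]
width: 30.2
```

Call:
move_arm:
  plan: [0, 0, 0, 0, 0, 0, 20, 0, 0, 30, 0, 0, 0, 20, 0, 0, 30, 0, 0, 0, 20, 0, 0, 20, 0, 0, 0, 20, 0, 0, 0, 0, 0, 0, 20]

```text
time: 17.78
tool_pos: [482.3, -306.2, 41.2]
ee_rot: [0.0, 1.0, 0.003, -0.004]
contact_force: [-0.2, 0.5, -1.5]
width: 30.1
```

Call:
move_arm:
  plan: [-2, -2, 15, 0, 0, 0, 20, 0, 0, 15, 0, 0, 0, 20, 0, 0, 8, 0, 0, 0, 20, 0, 0, 0, 0, 0, 0, 20, 0, 0, 0, 0, 0, 0, 20]

```text
time: 18.2
tool_pos: [487.9, -310.8, 9.0]
ee_rot: [-0.0, 1.0, 0.0, -0.0]
contact_force: [-0.6, -1.5, -1.2]
width: 30.3
```

Down a little more, release, rise and look.

Call:
move_arm:
  plan: [0, 0, 4, 0, 0, 0, 20, 0, 0, 3, 0, 0, 0, 20, 0, 0, 0, 0, 0, 0, 20, 0, 0, 0, 0, 0, 0, 38, 0, 0, 0, 0, 0, 0, 38, 0, 0, -25, 0, 0, 0, 38, 0, 0, -35, 0, 0, 0, 38, 0, 0, -35, 0, 0, 0, 38]

```text
time: 18.87
tool_pos: [487.0, -310.3, 96.8]
ee_rot: [-0.0, 1.0, 0.001, -0.001]
contact_force: [0.6, -0.9, -0.0]
width: 37.7
```

Call:
move_arm:
  plan: [10, 38, -10, 0, 0, 0, 42, 0, 38, 0, 0, 0, 0, 42, 0, 38, 0, 0, 0, 0, 42, 0, 0, 0, 0, 0, 0, 42]

```text
time: 19.2
tool_pos: [476.4, -191.3, 107.1]
ee_rot: [-0.002, 1.0, 0.002, -0.001]
contact_force: [-0.5, -0.1, -0.6]
width: 42.0
```

```bash
python3 - <<'E'
from h import *
s=r.observe();c=camera("wrist");cv2.imwrite("pics/p11.png",c["image"][40:480,40:600]);print(s["tool_pos"],s["ee_rot"])
print(dish())
E
```

```text
[ 476.41038579 -191.32159507  107.06776   ] [-2.48332896e-03  9.99995109e-01  1.73435991e-03 -7.79574792e-04]
(((459.777099609375, -196.65093994140625), (146.84567260742188, 80.3730697631836), 0.17735102772712708), 611.5)
```

View pics/p11.png

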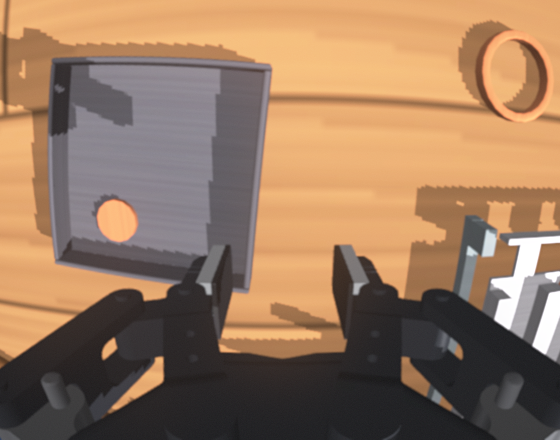

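```bash
python3 - <<'E'
from h import *
s={"tool_pos":np.array([476.41,-191.32,107.07]),"ee_rot":[-.00248,.999995,.00173,-.00078]};c=camera("wrist")
print(wonz(c,s,157,259,6.5).round())
P=np.array([wonz(c,s,u,v,28) for u,v in [(92,99),(311,106),(287,331),(96,302)]]);print(P.round(),P.mean(0).round())
E
```

```text
[ 489. -312.    6.]
[[ 371. -346.   28.]
 [ 387. -198.   28.]
 [ 532. -214.   28.]
 [ 517. -361.   28.]] [ 452. -280.   28.]
```

Call:
move_arm:
  plan: [-5, 35, 0, 0, 0, 0, 42, -5, 35, 0, 0, 0, 0, 42, -5, 35, 0, 0, 0, 0, 42, -5, 35, 0, 0, 0, 0, 42, -5, 35, 0, 0, 0, 0, 42, -5, 35, 0, 0, 0, 0, 42, -5, 35, 0, 0, 0, 0, 42, 0, 0, 0, 0, 0, 0, 42]

```text
time: 20.02
tool_pos: [514.3, 51.6, 106.8]
ee_rot: [-0.002, 1.0, 0.001, 0.001]
contact_force: [0.3, -0.5, 0.0]
width: 41.7
```

Call:
move_arm:
  plan: [0, 0, 15, 0, 0, 0, 42, 0, 0, 10, 0, 0, 0, 42, 0, 0, 0, 0, 0, 0, 42, 0, 0, 0, 0, 0, 0, 42]

```text
time: 20.35
tool_pos: [512.4, 46.7, 80.9]
ee_rot: [0.001, 1.0, 0.0, -0.001]
contact_force: [-1.1, -0.1, -0.2]
width: 41.9
```

```bash
cat >> h.py <<'E'
def look(pred=[(511,-4,35),(511,54,35),(511,112,35),(511,170,35)],z=35,area=150):
    s=r.observe();c=camera("wrist");im=c["image"];h=cv2.cvtColor(im,cv2.COLOR_BGR2HSV)
    cs=cv2.HoughCircles(cv2.medianBlur(h[...,1],5),cv2.HOUGH_GRADIENT,1.5,25,param1=80,param2=22,minRadius=12,maxRadius=45)
    print("tcp",s["tool_pos"].round(1))
    for u,v,rad in (cs[0] if cs is not None else []):
        p=wonz(c,s,u,v,z)
        if 470<p[0]<560 and -40<p[1]<210 and 5<h[int(v)%480,int(u)%640,0]<16 : print(int(u),int(v),int(rad),h[int(v),int(u)],p.round(1))
    return s,c
E
python3 - <<'E'
from h import *
look()
E
```

```text
tcp [512.4  46.7  80.9]
333 317 28 [ 12 133 248] [540.8  53.4  35. ]
521 260 29 [ 14 129 253] [508.1 165.   35. ]
288 267 39 [ 13 124 156] [511.1  28.8  35. ]
441 267 29 [ 13 136 249] [511.7 113.5  35. ]
```

Call:
move_arm:
  plan: [1, 7.5, 10, 0, 0, 0, 42, 0, 0, 25, 0, 0, 0, 42, 0, 0, 21, 0, 0, 0, 42, 0, 0, 0, 0, 0, 0, 42, 0, 0, 0, 0, 0, 0, 42, 0, 0, 0, 0, 0, 0, 20, 0, 0, 0, 0, 0, 0, 20, 0, 0, 0, 0, 0, 0, 20]
  grip_force: 30

```text
time: 21.07
tool_pos: [513.0, 55.3, 27.1]
ee_rot: [-0.0, 1.0, 0.0, 0.001]
contact_force: [0.3, -0.3, 0.5]
width: 29.8
```

Call:
move_arm:
  plan: [0, 0, 0, 0, 0, 0, 20, 0, 0, -15, 0, 0, 0, 20, 0, 0, -25, 0, 0, 0, 20, 0, 0, -30, 0, 0, 0, 20, 0, -20, -20, 0, 0, 0, 20, 0, -35, 0, 0, 0, 0, 20, 0, -35, 0, 0, 0, 0, 20]

```text
time: 21.65
tool_pos: [513.7, -35.2, 118.5]
ee_rot: [-0.002, 1.0, -0.001, 0.003]
contact_force: [-0.1, -0.9, -0.5]
width: 29.7
```

Call:
move_arm:
  plan: [8, -34, 0, 0, 0, 0, 20, 8, -34, 0, 0, 0, 0, 20, 8, -34, 0, 0, 0, 0, 20, 8, -34, 0, 0, 0, 0, 20, 8, -34, 0, 0, 0, 0, 20, 8, -34, 0, 0, 0, 0, 20, 8, -34, 0, 0, 0, 0, 20, 8, -34, 0, 0, 0, 0, 20]

```text
time: 22.32
tool_pos: [447.5, -308.5, 116.5]
ee_rot: [-0.0, 1.0, -0.0, 0.0]
contact_force: [0.8, -0.4, -1.1]
width: 30.0
```

Call:
move_arm:
  plan: [0, 0, 20, 0, 0, 0, 20, 0, 0, 30, 0, 0, 0, 20, 0, 0, 20, 0, 0, 0, 20, 0, 0, 10, 0, 0, 0, 20, 0, 0, 0, 0, 0, 0, 20, 0, 0, 0, 0, 0, 0, 20]

```text
time: 22.82
tool_pos: [448.1, -306.6, 36.2]
ee_rot: [-0.0, 1.0, 0.0, -0.0]
contact_force: [-0.4, -0.3, 0.2]
width: 30.3
```

```bash
python3 - <<'E'
from h import *
s=r.observe();c=camera("wrist");im=c["image"];cv2.imwrite("pics/w12.png",im)
c2=camera("side");h=cv2.cvtColor(c2["image"],cv2.COLOR_BGR2HSV)
m=((h[...,1]<75)&(h[...,2]<140)).astype(np.uint8);k=np.zeros_like(m);k[350:470,250:400]=m[350:470,250:400]
cs=cv2.findContours(k,0,2)[0];q=max(cs,key=cv2.contourArea);print(cv2.contourArea(q),cv2.boundingRect(q))
b=cv2.imread("pics/side0.png");h=cv2.cvtColor(b,cv2.COLOR_BGR2HSV)
m=((h[...,1]<75)&(h[...,2]<140)).astype(np.uint8);k=np.zeros_like(m);k[350:470,250:400]=m[350:470,250:400]
cs=cv2.findContours(k,0,2)[0];q=max(cs,key=cv2.contourArea);print(cv2.contourArea(q),cv2.boundingRect(q))
E
```

```text
5587.5 (276, 361, 94, 92)
5819.0 (276, 361, 94, 92)
```

Call:
move_arm:
  plan: [0, 0, 15, 0, 0, 0, 20, 0, 0, 12, 0, 0, 0, 20, 0, 0, 5, 0, 0, 0, 20, 0, 0, 0, 0, 0, 0, 20, 0, 0, 0, 0, 0, 0, 20]

```text
time: 23.33
tool_pos: [448.7, -307.1, 4.8]
ee_rot: [-0.0, 1.0, -0.0, 0.001]
contact_force: [-0.4, -0.2, 0.7]
width: 30.0
```

Call:
move_arm:
  plan: [0, 0, 3, 0, 0, 0, 20, 0, 0, 0, 0, 0, 0, 38, 0, 0, 0, 0, 0, 0, 38, 0, 0, -25, 0, 0, 0, 38, 0, 0, -35, 0, 0, 0, 38, 0, 10, -35, 0, 0, 0, 38, -8, 35, 0, 0, 0, 0, 42, -8, 35, 0, 0, 0, 0, 42]

```text
time: 24.0
tool_pos: [466.3, -228.6, 99.4]
ee_rot: [0.002, 1.0, -0.002, 0.003]
contact_force: [-0.3, 0.3, -0.0]
width: 42.2
```

Call:
move_arm:
  plan: [-8, 38, 0, 0, 0, 0, 42, -8, 38, 0, 0, 0, 0, 42, -8, 38, 0, 0, 0, 0, 42, -8, 38, 0, 0, 0, 0, 42, -8, 38, 0, 0, 0, 0, 42, -8, 38, 0, 0, 0, 0, 42, 0, 38, 0, 0, 0, 0, 42, 0, 38, 0, 0, 0, 0, 42]

```text
time: 24.67
tool_pos: [512.5, 79.2, 96.7]
ee_rot: [-0.0, 1.0, 0.0, 0.001]
contact_force: [0.7, 0.1, -0.4]
width: 42.0
```

Call:
move_arm:
  plan: [0, 36, 0, 0, 0, 0, 42, 0, 0, 10, 0, 0, 0, 42, 0, 0, 10, 0, 0, 0, 42, 0, 0, 0, 0, 0, 0, 42, 0, 0, 0, 0, 0, 0, 42]

```text
time: 25.08
tool_pos: [511.2, 112.3, 75.1]
ee_rot: [0.001, 1.0, -0.0, -0.001]
contact_force: [0.2, -0.1, 0.3]
width: 41.8
```

```bash
cat >> h.py <<'E'
def sidedish():
    h=cv2.cvtColor(camera("side")["image"],cv2.COLOR_BGR2HSV)
    m=((h[...,1]<75)&(h[...,2]<140)).astype(np.uint8);k=np.zeros_like(m);k[340:475,240:420]=m[340:475,240:420]
    q=max(cv2.findContours(k,0,2)[0],key=cv2.contourArea);print("side dish",cv2.contourArea(q),cv2.boundingRect(q), "top",dish())
E
python3 - <<'E'
from h import *
s,c=look();cv2.imwrite("pics/w13.png",c["image"]);sidedish()
E
```

```text
tcp [511.2 112.3  75.1]
420 276 44 [ 12 137 248] [513.3 165.6  35. ]
321 270 34 [ 12 137 247] [509.5 112.2  35. ]
216 323 24 [ 10 146 229] [541.8  52.5  35. ]
170 267 28 [ 13 122 149] [508.7  28.4  35. ]
side dish 5821.0 (276, 361, 94, 92) top (((452.6907653808594, -276.6038818359375), (155.01795959472656, 149.65130615234375), 83.73626708984375), 2884.5)
```

Call:
move_arm:
  plan: [0, 0, 20, 0, 0, 0, 42, 0, 0, 20, 0, 0, 0, 42, 0, 0, 15, 0, 0, 0, 42, 0, 0, 0, 0, 0, 0, 42, 0, 0, 0, 0, 0, 0, 30, 0, 0, 0, 0, 0, 0, 20, 0, 0, 0, 0, 0, 0, 20, 0, 0, 0, 0, 0, 0, 20]
  grip_force: 30

```text
time: 25.9
tool_pos: [512.9, 113.2, 22.0]
ee_rot: [0.0, 1.0, 0.0, 0.001]
contact_force: [0.0, 0.3, -0.5]
width: 30.6
```

Call:
move_arm:
  plan: [0, 0, -10, 0, 0, 0, 20, 0, 0, -20, 0, 0, 0, 20, 0, 0, -25, 0, 0, 0, 20, 0, 0, -20, 0, 0, 0, 20, 0, 0, 0, 0, 0, 0, 20]

```text
time: 26.32
tool_pos: [515.2, 113.7, 101.2]
ee_rot: [-0.0, 1.0, 0.0, 0.004]
contact_force: [0.9, 0.4, -1.1]
width: 30.6
```

```bash
python3 - <<'E'
from h import *
s,c=look();b=camera("side")["image"]
cv2.imwrite("pics/p14.png",np.hstack([cv2.resize(b[170:290,250:370],(400,400),interpolation=2),c["image"][80:480,120:520]]))
E
```

```text
tcp [515.2 113.7 101.2]
323 321 42 [ 10 143 185] [557.8 114.7  35. ]
224 302 26 [ 12 137 246] [545.2  52.1  35. ]
279 258 44 [ 13 120 153] [515.9  88.7  35. ]
414 251 24 [ 12 138 248] [511.3 169.5  35. ]
180 248 26 [ 13 115 151] [509.7  26.7  35. ]
360 252 25 [ 13 123 154] [512.1 136.7  35. ]
342 300 13 [ 10 143 185] [543.1 126.6  35. ]
```

View pics/p14.png

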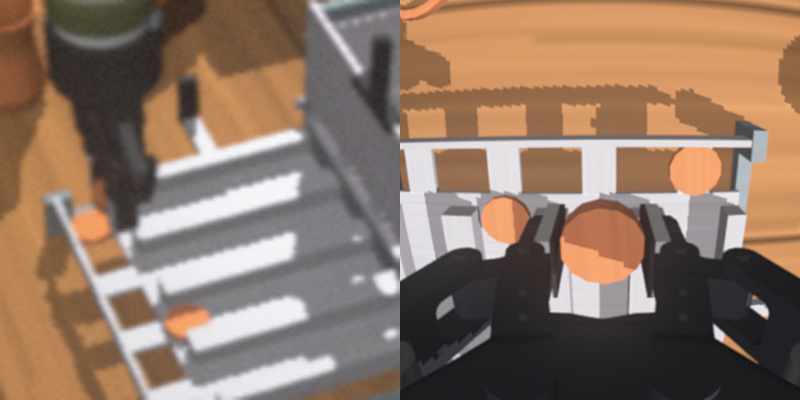

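Call:
move_arm:
  plan: [8.7, -34.8, -5, 0, 0, 0, 20, 8.7, -34.8, -5, 0, 0, 0, 20, 8.7, -34.8, 0, 0, 0, 0, 20, 8.7, -34.8, 0, 0, 0, 0, 20, 8.7, -34.8, 0, 0, 0, 0, 20, 8.7, -34.8, 0, 0, 0, 0, 20, 8.7, -34.8, 0, 0, 0, 0, 20, 8.7, -34.8, 0, 0, 0, 0, 20]

```text
time: 27.08
tool_pos: [440.8, -166.1, 104.9]
ee_rot: [-0.0, 1.0, 0.001, -0.001]
contact_force: [0.9, 0.2, -1.8]
width: 30.3
```

Call:
move_arm:
  plan: [8.7, -34.8, 0, 0, 0, 0, 20, 8.7, -34.8, 0, 0, 0, 0, 20, 8.7, -34.8, 0, 0, 0, 0, 20, 8.7, -34.8, 0, 0, 0, 0, 20, 0, 0, 25, 0, 0, 0, 20, 0, 0, 25, 0, 0, 0, 20, 0, 0, 15, 0, 0, 0, 20, 0, 0, 0, 0, 0, 0, 20]

```text
time: 27.75
tool_pos: [404.5, -301.8, 36.6]
ee_rot: [0.0, 1.0, 0.003, -0.003]
contact_force: [-0.0, 0.5, -0.8]
width: 30.5
```

```bash
python3 - <<'E'
from h import *
sidedish();print(r.observe()["tool_pos"])
E
```

```text
side dish 6889.0 (266, 340, 104, 113) top (((440.94189453125, -290.9002380371094), (185.0308380126953, 169.97666931152344), 84.08442687988281), 2918.5)
[ 406.69748509 -303.36904743   39.87265756]
```

Call:
move_arm:
  plan: [-4, 0, 12, 0, 0, 0, 20, 0, 0, 14, 0, 0, 0, 20, 0, 0, 10, 0, 0, 0, 20, 0, 0, 0, 0, 0, 0, 20, 0, 0, 0, 0, 0, 0, 20]

```text
time: 28.27
tool_pos: [411.7, -304.1, 5.2]
ee_rot: [-0.0, 1.0, 0.0, -0.0]
contact_force: [0.9, 1.1, -0.6]
width: 30.8
```

Call:
move_arm:
  plan: [0, 0, 4, 0, 0, 0, 20, 0, 0, 0, 0, 0, 0, 36, 0, 0, 0, 0, 0, 0, 38, 0, 0, 0, 0, 0, 0, 38, 0, 0, -25, 0, 0, 0, 38, 0, 0, -35, 0, 0, 0, 38, 0, 0, -35, 0, 0, 0, 38, -7.6, 36.5, 0, 0, 0, 0, 42]

```text
time: 28.93
tool_pos: [423.6, -276.0, 103.6]
ee_rot: [0.003, 1.0, -0.006, 0.006]
contact_force: [2.7, -0.6, 0.3]
width: 42.0
```

Call:
move_arm:
  plan: [-7.6, 36.5, 0, 0, 0, 0, 42, -7.6, 36.5, 0, 0, 0, 0, 42, -7.6, 36.5, 0, 0, 0, 0, 42, -7.6, 36.5, 0, 0, 0, 0, 42, -7.6, 36.5, 0, 0, 0, 0, 42, -7.6, 36.5, 0, 0, 0, 0, 42, -7.6, 36.5, 0, 0, 0, 0, 42, -7.6, 36.5, 0, 0, 0, 0, 42]

```text
time: 29.6
tool_pos: [480.4, 26.0, 96.9]
ee_rot: [-0.0, 1.0, -0.0, 0.001]
contact_force: [0.7, -0.5, 0.4]
width: 42.1
```

Call:
move_arm:
  plan: [-7.6, 36.5, 0, 0, 0, 0, 42, -7.6, 36.5, 0, 0, 0, 0, 42, -7.6, 36.5, 0, 0, 0, 0, 42, -7.6, 36.5, 0, 0, 0, 0, 42, 0, 0, 10, 0, 0, 0, 42, 0, 0, 10, 0, 0, 0, 42, 0, 0, 0, 0, 0, 0, 42]

```text
time: 30.18
tool_pos: [508.6, 169.9, 74.0]
ee_rot: [-0.0, 1.0, -0.0, -0.002]
contact_force: [-0.9, -0.5, -0.2]
width: 42.0
```

```bash
python3 - <<'E'
from h import *
look();sidedish()
c=camera("top");cv2.imwrite("pics/t15.png",c["image"])
for q in copper(c["image"],(400,470,260,330)): print(q,onz(c,*q[0],7).round())
c=camera("side");cv2.imwrite("pics/s15.png",c["image"])
for q in copper(c["image"],(270,372,358,455)): print(q,onz(c,*q[0],7).round())
E
```

```text
tcp [508.6 169.9  74. ]
126 323 22 [ 12 136 247] [542.7  50.7  35. ]
162 282 35 [ 12 119 152] [514.9  80.5  35. ]
320 279 27 [ 12 135 248] [511.4 169.   35. ]
96 267 28 [ 13 127 147] [507.2  35.9  35. ]
390 320 26 [ 7 44 52] [535.7 208.   35. ]
363 276 23 [ 13 125 159] [509.8 191.8  35. ]
side dish 5824.0 (276, 361, 94, 92) top (((452.94500732421875, -276.18060302734375), (154.9295654296875, 149.4075164794922), 83.94529724121094), 2894.0)
(array([438.4, 295.2]), [400, 260, 70, 70, 1780]) [ 451. -294.    7.]
(array([441.9, 280.9]), [437, 276, 11, 11, 98]) [ 492. -305.    7.]
(array([441.3, 295.9]), [436, 291, 12, 11, 102]) [ 449. -302.    7.]
(array([441.2, 308.5]), [436, 303, 12, 12, 105]) [ 414. -300.    7.]
(array([319.2, 411.6]), [270, 358, 102, 97, 3807]) [ 446. -291.    7.]
(array([344.5, 409.4]), [337, 402, 16, 16, 211]) [ 493. -305.    7.]
(array([323.7, 415. ]), [316, 407, 16, 17, 216]) [ 451. -301.    7.]
(array([305.9, 419.1]), [298, 410, 17, 19, 256]) [ 417. -296.    7.]
```

Call:
move_arm:
  plan: [-2, 0, 20, 0, 0, 0, 42, 0, 0, 20, 0, 0, 0, 42, 0, 0, 9, 0, 0, 0, 42, 0, 0, 0, 0, 0, 0, 42, 0, 0, 0, 0, 0, 0, 30, 0, 0, 0, 0, 0, 0, 20, 0, 0, 0, 0, 0, 0, 20, 0, 0, 0, 0, 0, 0, 20]
  grip_force: 30

```text
time: 31.1
tool_pos: [513.0, 170.3, 27.8]
ee_rot: [-0.0, 1.0, 0.0, 0.001]
contact_force: [0.3, -0.1, -0.4]
width: 30.1
```

Call:
move_arm:
  plan: [0, 0, -10, 0, 0, 0, 20, 0, 0, -20, 0, 0, 0, 20, 0, 0, -30, 0, 0, 0, 20, 0, 0, -30, 0, 0, 0, 20, 0, -36, 0, 0, 0, 0, 20, 0, -36, 0, 0, 0, 0, 20, 0, -36, 0, 0, 0, 0, 20, 0, -36, 0, 0, 0, 0, 20]

```text
time: 31.77
tool_pos: [512.6, 25.1, 118.4]
ee_rot: [-0.001, 1.0, -0.0, 0.001]
contact_force: [1.6, 0.2, -0.4]
width: 29.8
```

Call:
move_arm:
  plan: [2.5, -34.6, 0, 0, 0, 0, 20, 2.5, -34.6, 0, 0, 0, 0, 20, 2.5, -34.6, 0, 0, 0, 0, 20, 2.5, -34.6, 0, 0, 0, 0, 20, 2.5, -34.6, 0, 0, 0, 0, 20, 2.5, -34.6, 0, 0, 0, 0, 20, 2.5, -34.6, 0, 0, 0, 0, 20, 2.5, -34.6, 0, 0, 0, 0, 20]

```text
time: 32.43
tool_pos: [492.2, -252.4, 118.2]
ee_rot: [-0.0, 1.0, -0.0, 0.001]
contact_force: [0.7, 0.1, -0.3]
width: 29.7
```

Call:
move_arm:
  plan: [0, 0, 20, 0, 0, 0, 20, 0, 0, 30, 0, 0, 0, 20, 0, 0, 25, 0, 0, 0, 20, 0, 0, 0, 0, 0, 0, 20, 0, 0, 0, 0, 0, 0, 20]

```text
time: 32.85
tool_pos: [491.4, -249.9, 41.6]
ee_rot: [-0.0, 1.0, 0.001, -0.001]
contact_force: [1.1, 0.5, -0.0]
width: 29.3
```

```bash
python3 - <<'E'
from h import *
sidedish();print(r.observe()["tool_pos"])
E
```

```text
side dish 6278.0 (276, 340, 94, 109) top (((460.998046875, -245.16497802734375), (105.5784912109375, 155.6338653564453), 83.94993591308594), 1574.0)
[ 493.44404584 -251.06709979   43.697766  ]
```

Call:
move_arm:
  plan: [0, 0, 15, 0, 0, 0, 20, 0, 0, 15, 0, 0, 0, 20, 0, 0, 10, 0, 0, 0, 20, 0, 0, 0, 0, 0, 0, 20, 0, 0, 0, 0, 0, 0, 20, 0, 0, 0, 0, 0, 0, 36, 0, 0, 0, 0, 0, 0, 38, 0, 0, 0, 0, 0, 0, 38]

```text
time: 33.62
tool_pos: [493.2, -251.0, 2.8]
ee_rot: [-0.0, 1.0, -0.0, 0.001]
contact_force: [-0.3, 0.9, 6.3]
width: 37.7
```

Call:
move_arm:
  plan: [0, 0, -25, 0, 0, 0, 38, 0, 0, -35, 0, 0, 0, 38, 0, 0, -35, 0, 0, 0, 38, -9, 36, -10, 0, 0, 0, 40, -9, 36, -10, 0, 0, 0, 40, -9, 36, 0, 0, 0, 0, 40, -9, 36, 0, 0, 0, 0, 40, -9, 36, 0, 0, 0, 0, 40]

```text
time: 34.28
tool_pos: [537.6, -69.1, 117.3]
ee_rot: [0.0, 1.0, -0.0, 0.0]
contact_force: [1.0, -0.8, 0.3]
width: 39.9
```

Call:
move_arm:
  plan: [-9, 36, 0, 0, 0, 0, 40, -9, 36, 0, 0, 0, 0, 40, -9, 36, 0, 0, 0, 0, 40, -9, 36, 0, 0, 0, 0, 40, -9, 36, 0, 0, 0, 0, 40, -9, 36, 0, 0, 0, 0, 40, -9, 36, 0, 0, 0, 0, 40, -9, 36, 0, 0, 0, 0, 40]

```text
time: 34.95
tool_pos: [609.3, 219.3, 116.7]
ee_rot: [-0.0, 1.0, -0.0, -0.0]
contact_force: [0.4, -0.2, -0.5]
width: 40.0
```

Call:
move_arm:
  plan: [-9, 36, 0, 0, 0, 0, 40, 0, 8, 0, 0, 0, 0, 40, 0, 0, 0, 0, 0, 0, 40, 0, 0, 0, 0, 0, 0, 40]

```text
time: 35.28
tool_pos: [617.6, 261.4, 116.2]
ee_rot: [-0.001, 1.0, -0.0, -0.001]
contact_force: [-0.5, -0.0, 0.1]
width: 40.1
```

```bash
python3 - <<'E'
from h import *
sidedish();print(r.observe()["tool_pos"])
c=camera("side")
for q in copper(c["image"],(277,368,363,450)): print(q,onz(c,*q[0],7).round())
E
```

```text
side dish 5714.0 (276, 358, 94, 91) top (((455.6748962402344, -269.2587890625), (154.614990234375, 149.4824981689453), 84.00453186035156), 2873.0)
[617.89013683 259.92708031 116.64487861]
(array([290.7, 365.9]), [277, 363, 40, 10, 218]) [ 428. -175.    7.]
(array([361.3, 379.9]), [350, 363, 18, 51, 484]) [ 551. -258.    7.]
(array([334.1, 387.1]), [327, 379, 16, 16, 198]) [ 493. -253.    7.]
(array([281.8, 427.3]), [277, 385, 16, 65, 533]) [ 368. -295.    7.]
(array([344.5, 409.4]), [337, 402, 16, 16, 211]) [ 493. -305.    7.]
(array([323.6, 414.9]), [316, 407, 16, 17, 218]) [ 451. -301.    7.]
(array([305.7, 419.1]), [298, 410, 17, 19, 259]) [ 416. -296.    7.]
(array([342.7, 442.9]), [295, 430, 73, 20, 737]) [ 464. -365.    7.]
```

Call:
move_arm:
  plan: [-1, 1, 35, 0, 0, 0, 40, 0, 0, 30, 0, 0, 0, 40, 0, 0, 7, 0, 0, 0, 40, 0, 0, 0, 0, 0, 0, 40, 0, 0, 0, 0, 0, 0, 5, 0, 0, 0, 0, 0, 0, 0, 0, 0, 0, 0, 0, 0, 0, 0, 0, 0, 0, 0, 0, 0]
  grip_force: 50

```text
time: 36.1
tool_pos: [620.9, 261.3, 47.4]
ee_rot: [0.0, 1.0, -0.001, 0.002]
contact_force: [0.1, -5.5, 1.8]
width: 8.8
```

Call:
move_arm:
  plan: [2, 0, -6.2, 0, 0, 0, 0, 2, 0, -6.2, 0, 0, 0, 0, 2.5, 0, -6, 0, 0, 0, 0, 2.8, 0, -5.8, 0, 0, 0, 0, 3, 0, -5.7, 0, 0, 0, 0, 3.3, 0, -5.6, 0, 0, 0, 0, 3.6, 0, -5.4, 0, 0, 0, 0, 3.9, 0, -5.2, 0, 0, 0, 0]

```text
time: 36.77
tool_pos: [596.6, 261.2, 91.2]
ee_rot: [0.0, 1.0, -0.001, 0.0]
contact_force: [2.8, -5.3, -9.5]
width: 9.0
```

Call:
move_arm:
  plan: [4, 0, -5, 0, 0, 0, 0, 4.4, 0, -4.7, 0, 0, 0, 0, 3.6, 0, -3.7, 0, 0, 0, 0, 3.8, 0, -3.5, 0, 0, 0, 0, 0, 0, 0, 0, 0, 0, 0, 0, 0, 0, 0, 0, 0, 0, 0, 0, 0, 0, 0, 0, 0, 0, 0, 0, 0, 0, 0, 0]

```text
time: 37.43
tool_pos: [580.3, 261.1, 108.2]
ee_rot: [0.0, 1.0, -0.001, 0.0]
contact_force: [1.4, -5.1, -6.0]
width: 8.9
```

```bash
python3 - <<'E'
from h import *
c=camera("side");cv2.imwrite("pics/s16.png",c["image"])
for q in copper(c["image"],(262,420,170,310)): print(q)
print([np.round(proj(c,(510,y,35))) for y in(-4,54,112,170)])
E
```

```text
(array([275.4, 197.7]), [262, 170, 40, 62, 1488])
(array([319.9, 179.9]), [298, 170, 43, 27, 697])
(array([411.2, 179.9]), [398, 170, 22, 27, 263])
(array([273.7, 283.5]), [262, 230, 35, 80, 1422])
(array([279.4, 245.3]), [274, 239, 12, 14, 103])
(array([291.2, 270.1]), [282, 255, 20, 31, 319])
(array([343.4, 282.8]), [298, 258, 81, 47, 1358])
(array([385.9, 298.8]), [321, 278, 99, 32, 1621])
[array([300., 287.]), array([292., 269.]), array([284., 253.]), array([276., 237.])]
```

Call:
move_arm:
  plan: [-3.8, 0, 3.5, 0, 0, 0, 0, -3.6, 0, 3.7, 0, 0, 0, 0, -4.4, 0, 4.7, 0, 0, 0, 0, -4, 0, 5, 0, 0, 0, 0, -3.9, 0, 5.2, 0, 0, 0, 0, -3.6, 0, 5.4, 0, 0, 0, 0, -3.3, 0, 5.6, 0, 0, 0, 0, -3, 0, 5.7, 0, 0, 0, 0]

```text
time: 38.15
tool_pos: [611.4, 261.2, 70.9]
ee_rot: [0.0, 1.0, -0.001, 0.002]
contact_force: [2.7, -5.3, 0.5]
width: 8.9
```

Call:
move_arm:
  plan: [-2.8, 0, 5.8, 0, 0, 0, 0, -2.5, 0, 6, 0, 0, 0, 0, -2, 0, 6.2, 0, 0, 0, 0, -2, 0, 6.2, 0, 0, 0, 0, 0, 0, 0, 0, 0, 0, 0, 0, 0, 0, 0, 0, 0, 0, 0, 0, 0, 0, 0, 0, 40, 0, 0, 0, 0, 0, 0, 40]

```text
time: 38.82
tool_pos: [620.5, 263.0, 47.5]
ee_rot: [-0.0, 1.0, 0.001, 0.002]
contact_force: [0.3, -0.8, 0.1]
width: 32.3
```

Call:
move_arm:
  plan: [0, 0, 0, 0, 0, 0, 40, 0, 0, -30, 0, 0, 0, 40, 0, 0, -35, 0, 0, 0, 40, 18, -34, 0, 0, 0, 0, 42, 18, -34, 0, 0, 0, 0, 42, 18, -34, 0, 0, 0, 0, 42, 18, -34, 0, 0, 0, 0, 42, 18, -34, 0, 0, 0, 0, 42]

```text
time: 39.48
tool_pos: [528.4, 91.6, 109.9]
ee_rot: [-0.001, 1.0, 0.0, 0.0]
contact_force: [0.2, -1.0, 0.4]
width: 42.0
```

Call:
move_arm:
  plan: [18, -36, 0, 0, 0, 0, 42, 0, 0, 10, 0, 0, 0, 42, 0, 0, 10, 0, 0, 0, 42, 0, 0, 0, 0, 0, 0, 42, 0, 0, 0, 0, 0, 0, 42]

```text
time: 39.9
tool_pos: [511.3, 57.3, 89.1]
ee_rot: [-0.001, 1.0, 0.0, -0.001]
contact_force: [-0.1, 0.9, 0.3]
width: 42.4
```

```bash
python3 - <<'E'
from h import *
s,c=look();sidedish();cv2.imwrite("pics/w17.png",c["image"])
c=camera("side")
for q in copper(c["image"],(283,368,368,450)): print(q,onz(c,*q[0],7).round())
E
```

```text
tcp [511.3  57.3  89.1]
312 264 27 [ 12 134 248] [511.1  52.2  35. ]
476 261 22 [ 14 133 176] [509.8 149.   35. ]
545 257 27 [ 10  15 204] [507.6 199.4  35. ]
side dish 5720.5 (276, 358, 94, 91) top (((455.50885009765625, -269.2671813964844), (154.67152404785156, 149.14108276367188), 83.94991302490234), 2873.0)
(array([287.8, 368.7]), [283, 368, 13, 3, 28]) [ 420. -179.    7.]
(array([361.9, 383.2]), [351, 368, 17, 46, 395]) [ 549. -265.    7.]
(array([334.1, 387. ]), [327, 379, 16, 16, 196]) [ 493. -252.    7.]
(array([344.5, 409.4]), [337, 402, 16, 16, 211]) [ 493. -305.    7.]
(array([323.6, 415. ]), [316, 407, 16, 17, 217]) [ 451. -301.    7.]
(array([285.8, 435.7]), [283, 411, 10, 39, 206]) [ 370. -314.    7.]
(array([305.8, 419.1]), [298, 410, 17, 19, 257]) [ 416. -296.    7.]
(array([342.7, 442.9]), [295, 430, 73, 20, 734]) [ 464. -365.    7.]
```

Call:
move_arm:
  plan: [0, -4, 26, 0, 0, 0, 42, 0, 0, 20, 0, 0, 0, 42, 0, 0, 18, 0, 0, 0, 42, 0, 0, 0, 0, 0, 0, 42, 0, 0, 0, 0, 0, 0, 30, 0, 0, 0, 0, 0, 0, 20, 0, 0, 0, 0, 0, 0, 20, 0, 0, 0, 0, 0, 0, 20]
  grip_force: 30

```text
time: 40.77
tool_pos: [512.5, 52.5, 27.1]
ee_rot: [-0.0, 1.0, -0.0, 0.001]
contact_force: [0.2, -0.4, -0.3]
width: 29.8
```

Call:
move_arm:
  plan: [0, 0, -10, 0, 0, 0, 20, 0, 0, -20, 0, 0, 0, 20, 0, 0, -30, 0, 0, 0, 20, 0, 0, -30, 0, 0, 0, 20, 10, -33, 0, 0, 0, 0, 20, 10, -33, 0, 0, 0, 0, 20, 10, -33, 0, 0, 0, 0, 20, 10, -33, 0, 0, 0, 0, 20]

```text
time: 41.43
tool_pos: [471.4, -80.8, 117.6]
ee_rot: [-0.001, 1.0, -0.0, 0.001]
contact_force: [0.8, 0.1, 0.4]
width: 29.6
```

Call:
move_arm:
  plan: [10, -33, 0, 0, 0, 0, 20, 10, -33, 0, 0, 0, 0, 20, 10, -33, 0, 0, 0, 0, 20, 10, -33, 0, 0, 0, 0, 20, 10, -28, 0, 0, 0, 0, 20, 0, 0, 20, 0, 0, 0, 20, 0, 0, 30, 0, 0, 0, 20, 0, 0, 0, 0, 0, 0, 20]

```text
time: 42.1
tool_pos: [418.8, -238.7, 63.1]
ee_rot: [0.001, 1.0, 0.002, -0.002]
contact_force: [-1.0, 2.1, -0.8]
width: 29.9
```

```bash
python3 - <<'E'
from h import *
sidedish();print(r.observe()["tool_pos"])
E
```

```text
side dish 6399.0 (276, 340, 94, 109) top (((451.311279296875, -268.36968994140625), (154.23155212402344, 158.21803283691406), 83.64436340332031), 2005.0)
[ 420.60196141 -239.03728302   66.14853559]
```

Call:
move_arm:
  plan: [0, 0, 25, 0, 0, 0, 20, 0, 0, 20, 0, 0, 0, 20, 0, 0, 12, 0, 0, 0, 20, 0, 0, 6, 0, 0, 0, 20, 0, 0, 0, 0, 0, 0, 20, 0, 0, 0, 0, 0, 0, 36, 0, 0, 0, 0, 0, 0, 38, 0, 0, 0, 0, 0, 0, 38]

```text
time: 42.87
tool_pos: [422.4, -240.1, 4.0]
ee_rot: [-0.0, 1.0, -0.001, 0.001]
contact_force: [0.2, 0.1, -0.5]
width: 37.7
```

Call:
move_arm:
  plan: [0, 0, -25, 0, 0, 0, 38, 0, 0, -35, 0, 0, 0, 38, 0, 0, -35, 0, 0, 0, 38, 0, 36, -30, 0, 0, 0, 40, 0, 36, 0, 0, 0, 0, 40, 0, 36, 0, 0, 0, 0, 40, 0, 36, 0, 0, 0, 0, 40, 0, 0, 0, 0, 0, 0, 40]

```text
time: 43.53
tool_pos: [420.0, -94.4, 125.1]
ee_rot: [-0.003, 1.0, 0.001, -0.0]
contact_force: [-0.8, -0.2, 0.1]
width: 40.1
```

```bash
python3 - <<'E'
from h import *
t=camera("top")["image"];b=camera("side")["image"];sidedish()
cv2.imwrite("pics/p18.png",np.hstack([cv2.resize(b[345:465,255:395],(467,400),interpolation=2),cv2.resize(b[160:310,250:400],(330,400))]))
cv2.imwrite("pics/t18.png",t)
E
```

```text
side dish 5733.0 (276, 358, 94, 91) top (((456.55145263671875, -258.3885498046875), (176.53790283203125, 149.35142517089844), 83.944580078125), 1738.0)
```

View pics/p18.png

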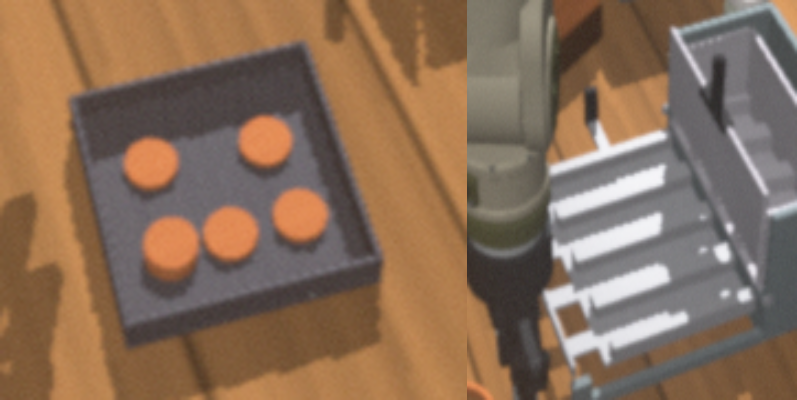

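```bash
python3 -c "
from station import order
print(order.finish_job())"
```

```text
the job is handed in; nothing more can be done
None
```

The job is done and handed in at about 44 s: all six blanks are in the steel dish, the bin is home and the tray is down level.

- **Bin:** I pulled it to its stop, all six blanks slid onto the tray, and I pushed it back until it pressed its home stop at about 18 N. I did not measure the bin's angle after letting go. The view afterwards showed it upright and empty.
- **Tray and blanks:** I lifted the tray twice by its tab, the second time for a blank that lay behind another in the lane at y = -29 mm.
- **Last side view:** Four blanks lie singly in the dish and two are stacked, because they came off the tray as a stack. The dish is upright, and what was visible of the tray was empty; the arm hid its +y end lane.

**Dish shift:** The dish moved about 7 mm while I was placing the fifth blank. A 6 N contact reading there suggests a finger touched it, or it was the announced knock. The blanks stayed inside.

**Bystanders:** I saw no contact with the other things on the bench, but I did not re-measure where they stand.

I viewed 15 pictures, one over the budget of 14.

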